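# Clip the charged pack into the bench balance

## Robot

A 6-joint arm with a two-finger parallel gripper is mounted at the origin on the work surface. World frame = base frame: x ahead of the robot, y to its left, z up, the work surface at z = 0. Lengths are in m, angles in degrees, forces in N, time in s.
With the tool pointing down it reaches from about 0.35 to 0.875 m from the base axis. Payload 4.2 kg.
Tool frame: the origin (TCP) lies midway between the tips of the shut fingers; the grasp point (between the pads) lies 19 mm behind it; y points along the fingers, z is the direction in which the jaws open and shut, and the axes are right-handed (so a half turn about y gives the same grasp; the last joint's range is limited). The gripper opens to 87 mm and grips with 3 to 60 N. Pads are 19 mm wide; open, the fingers measure 117 mm over their backs; the gripper's body (75 mm by 190 mm) begins 51 mm behind the grasp point.
Start: joints at [-58.235, 22.042, 0.453, 0, -68.411, -14.817], TCP at [0.182, -0.598, 0.223] pointing down, gripper open.
Joint ranges: [-179.83, 179.83], [-69.29, 118.12], [-61.27, 80.66], [-181.25, 117.63], [-171.15, -9.14], [-177.46, 177.46]. Speed limits (degrees/s): [159.86, 159.86, 180, 180, 180, 180].

## Interface

Orientations are given as [roll, pitch, yaw] about the fixed x, y, z axes, in that order (R = Rz(yaw) Ry(pitch) Rx(roll)).
In Python, from workcell import env gives the robot as it stands. The module is installed in compiled form; this text tells all that it offers. Calls block until the motion is done:
- env.goto(position, orientation): joint-space move of the TCP to a pose.
- env.move_straight(position, rotation=None, rate=0.15, force_limit=None): straight line of the TCP; rotation=None keeps the orientation; rate is the mean speed in m/s. With force_limit (N) it stops when the force on the tool has changed by that much, and returns True; else False.
- env.set_joints(angles): joint-space move.
- env.gripper_to(opening, grasp_force=None): opening from 0.0 (shut) to 1.0 (fully open); grasp_force is the grip in N (None keeps the last); returns when the fingers have stopped.
- env.dwell(seconds).
- env.inverse_kinematics(position, orientation): joint angles nearest the present ones, or None.
- env.read_state(): the state.
- env.grab_frame(name): name is "side" or "top"; returns a dict with "image" (480x640x3 uint8, blue, green, red), "fx", "fy", "cx", "cy" (pixels), "position" and "orientation" of the camera in the world. Camera axes: x right, y up, looking along -z (the intrinsics and any distortion apply to the point x, -y, -z); pixel columns grow to the right and rows downward; lengths in m; the calibration is good to about 2 mm. A picture is of the moment at which its call begins. There is no depth.
A pose or a line that the arm cannot do raises env.Unreachable and nothing moves.
- env.close_job(): hands the job in, once; it reports no verdict.
Trained networks look in a picture, given as the dict that the camera call returned (one of the last four; its "shot" number tells which), for a name from the list of things; names that differ only in an ending like _2 or _b are one class to them, and where a whole thing is asked for, a point or a joint stands for the part that bears it (a point fixed in the world has none). Each returns a list of dicts, best first, with "score" (0 to 1); they miss things now and then, are a little off and sometimes report something else, mostly with a low value. They report only what shows in the picture. A call takes as long as a camera call. They do not tell look-alikes from the thing itself.
- env.search_frame(picture, thing): "xyz" ([x, y, z] in m, in world coordinates, good to about 4 mm: the middle of the surface that is visible of it).
- env.trace(picture, thing): "mask" (480x640 bool, what is visible of it).
The state is a dict: "clock": time; "joint_positions": joint angles; "qvel": joint speeds; "joint_torque": joint torques, N m; "position": TCP position; "tool_rot": TCP orientation; "force": force on the tool from outside, world axes, zero at the start; "wrist_torque": the same for the moment, N m; "opening": opening from 0.0 (shut) to 1.0 (fully open).
Only numpy, scipy, OpenCV 4.12 (cv2) and the standard library are available. Lean on these libraries where they do the work, as an engineer would, in place of code of your own. Each camera call takes 0.05 s, during which the arm holds its last target. There are 200 camera calls.

## Task

Fit the charged battery pack (green top) into the battery bay of the white bench balance: hook its grey tongue under the yellow keeper with the pack tilted, then rock the other end down until the pack lies flat on the bay floor. Let go of it, and leave the flat pack (orange top) where it stands.

Things in the scene. Friction and masses are not known exactly. Their poses are not given: they have to be found in the camera images.
- charged_pack: Charged pack, 0.35 kg: upright dark block, GREEN top, 80 mm long (x), 40 wide (y; grip across this), 50 tall (z). A grey tongue, 20 long, 36 wide, 12 tall, juts from its -x end, flush with the underside: tip at x = -60, heel at x = +40 mm. Origin: centre of the 80 mm block's underside. It stands on the table, tongue roughly towards the robot.
- flat_pack: Flat (discharged) pack: same shape and axes but ORANGE top. It stands on the table beside the charged one, on either side. Leave it alone.
- bay_seat (a point): Point on the bay floor (45 mm above the table) where the pack's origin lies when seated; axes as the seated pack's. Bay inside: x = -62 to +42, y = -23 to +23 mm. Walls 6 mm high, with lead-ins leaning out 30 deg up to 14 mm above the floor (64 mm wide outside); side walls have a finger gap at x = -28 to +22. Enter tilted 15 to 25 deg, tongue low, then slide to -x under the keeper.
- keeper (a point): Middle of the lower +x edge of the yellow keeper, the bar over the bay's -x end: at x = -49, z = 18 mm from bay_seat (same axes). It covers x = -68 to -49, y = -31 to +31 mm, is 6 mm thick, with a wall behind at x = -62. The fixed white balance deck round the bay is 250 mm (x) by 360 (y); its steel pan (top 18 mm over the deck) begins 95 mm to +y of the bay's centre line.
Mind the look-alikes: they are no part of the job. Leave any purple look-alike of the charged_pack alone.

How it is judged:
By the outcome, as a careful person would: the job done as asked, in the order asked, and still so for the second after the job is handed in, with the robot touching nothing.
It also fails if it takes over 42 s, if anything falls off the work surface, if the arm or the gripper's body presses on something with over 40 N, if the wrist force passes 120 N, or if a joint passes its speed limit or range.

## Working session

There is one attempt and no reset: what is moved stays moved. The work goes in short steps, each a Python script; the robot and the scene stay as the last script left them, time stands still between calls to the robot, and variables do not carry over. Pictures are saved under pics/ and viewed, about 8 in all and at most 12, crops included, and the job is handed in when it is done.

```bash
mkdir -p pics
cat > h.py <<'E'
from workcell import env
import numpy as np, cv2
from scipy.spatial.transform import Rotation as R
def shot(n,f):
    p=env.grab_frame(n); cv2.imwrite('pics/'+f,p['image']); return p
def Rm(o): return R.from_euler('xyz',o,degrees=True).as_matrix()
def rot(p):
    o=np.array(p['orientation']); return o if o.shape==(3,3) else Rm(o)
def proj(p,X):
    c=(np.atleast_2d(X)-p['position'])@rot(p); 
    return np.c_[p['cx']+p['fx']*c[:,0]/-c[:,2], p['cy']+p['fy']*c[:,1]/c[:,2]]
def unproj(p,uv,z):
    uv=np.atleast_2d(uv).astype(float)
    d=np.c_[(uv[:,0]-p['cx'])/p['fx'],-(uv[:,1]-p['cy'])/p['fy'],-np.ones(len(uv))]@rot(p).T
    P=np.array(p['position']); return P+d*((z-P[2])/d[:,2])[:,None]
E
python3 - <<'E'
from h import *
print(env.read_state())
for n in('top','side'):
    p=shot(n,n+'0.png'); print(n,{k:v for k,v in p.items() if k!='image'})
    for t in('charged_pack','flat_pack','bay_seat','keeper'):
        try: print(t,[(np.round(d['xyz'],4),round(d['score'],2)) for d in env.search_frame(p,t)])
        except Exception as e: print(t,e)
E
```

```text
{'clock': 0.0, 'joint_positions': array([-5.82340918e+01,  2.20896529e+01,  3.81110714e-01, -2.78965076e-02,
       -6.84132175e+01, -1.48166052e+01]), 'qvel': array([-0.02894854, -0.0240364 , -0.0559118 ,  0.05431802,  0.09577628,
       -0.09851334]), 'joint_torque': array([-1.79922899e-04, -3.90667391e+01,  1.87409002e+01,  4.22004461e+00,
        1.09699965e-02, -1.95540169e-04]), 'position': array([ 0.18204101, -0.59727155,  0.22148322]), 'tool_rot': array([-8.98756587e+01,  6.08146332e-03,  1.69390187e+01]), 'force': array([-0.15061593,  0.08596837,  0.24555954]), 'wrist_torque': array([0.00223785, 0.03143948, 0.01843233]), 'opening': 0.9965677713291895}
top {'fx': 622.922149839332, 'fy': 622.922149839332, 'cx': 324.94838635843007, 'cy': 237.95879352326793, 'position': array([ 0.31261359, -0.10978157,  0.99637275]), 'orientation': array([  7.11494288,   0.68484985, -91.52330261]), 'shot': 1}
charged_pack [(array([ 0.3932, -0.2276,  0.0546]), 0.83), (array([ 0.2191, -0.2756,  0.0494]), 0.82), (array([ 0.5178, -0.351 ,  0.0521]), 0.69)]
flat_pack [(array([ 0.5102, -0.1616,  0.0501]), 0.55)]
bay_seat [(array([0.5249, 0.2357, 0.0394]), 0.59)]
keeper [(array([0.5333, 0.235 , 0.0436]), 0.64)]
side {'fx': 473.98855616702986, 'fy': 473.98855616702986, 'cx': 321.27461618065723, 'cy': 243.43027011036693, 'position': array([0.35730679, 0.45290872, 0.61780387]), 'orientation': array([  47.07593103,   -0.54426998, -173.24428306]), 'shot': 2}
charged_pack [(array([ 0.2126, -0.2653,  0.0363]), 0.8), (array([ 0.3972, -0.1988,  0.0472]), 0.76)]
flat_pack [(array([ 0.5121, -0.1367,  0.0364]), 0.87)]
bay_seat [(array([0.5505, 0.1809, 0.0444]), 0.83)]
keeper [(array([0.5553, 0.1856, 0.0438]), 0.91)]
```

View pics/top0.png

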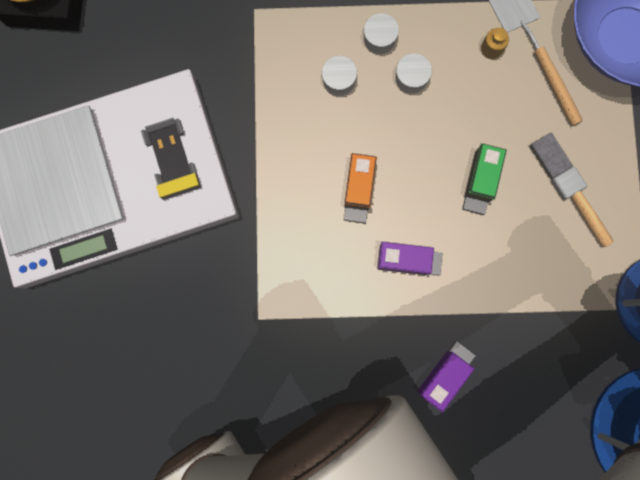

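View pics/side0.png

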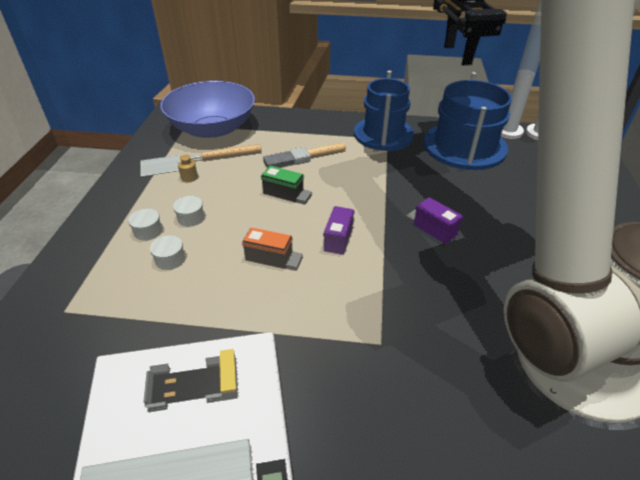

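The green pack is at top-image (488,172). The orange one at (361,180) and the purple ones at (407,258) and (448,378) must stay put. The bay is at (172,150), with the yellow keeper at (178,185) on the robot side. Next I'll fit models to both views.

```bash
cat > fit.py <<'E'
from h import *
from scipy.optimize import minimize
def box(x0,x1,y0,y1,z0,z1): return np.array([[x,y,z] for x in(x0,x1) for y in(y0,y1) for z in(z0,z1)])/1000.
PACK=[box(-40,40,-20,20,0,50),box(-60,-40,-18,18,0,12)]
KEEP=[box(-68,-49,-31,31,18,24)]
def sil(p,boxes,T,S=4):
    m=np.zeros((480*S//1,640*S),np.uint8) if 0 else np.zeros((480,640),np.uint8)
    for b in boxes:
        W=b@Rm([0,T[4] if len(T)>4 else 0,T[3]]).T+T[:3]
        h=cv2.convexHull((proj(p,W)*256).astype(np.float32)).round().astype(np.int32)
        cv2.fillConvexPoly(m,h,255,cv2.LINE_AA,8)
    return m/255.
def fit(views,boxes,x0,z):
    def c(v):
        e=0
        for p,m in views:
            s=sil(p,boxes,np.array([v[0],v[1],z,v[2]*100])); e+=1-np.minimum(s,m).sum()/np.maximum(s,m).sum()
        return e/len(views)
    best=None
    for dy in(-.06,0,.06):
        a=np.array([x0[0],x0[1],x0[2]/100+dy]); S=np.vstack([a]+[a+d for d in np.diag([.01,.01,.05])])
        r=minimize(c,a,method='Nelder-Mead',options=dict(initial_simplex=S,xatol=1e-5,fatol=1e-5))
        if best is None or r.fun<best.fun: best=r
    return np.r_[best.x[:2]*1000,best.x[2]*100,best.fun].round(2)
def hsv(p,lo,hi,near=None):
    m=cv2.inRange(cv2.cvtColor(p['image'],cv2.COLOR_BGR2HSV),lo,hi)
    n,l,s,_=cv2.connectedComponentsWithStats(m)
    if near is None: k=1+s[1:,4].argmax()
    else: k=1+np.argmin(np.hypot(*(_[1:]-near).T)+1e3*(s[1:,4]<40))
    return (l==k).astype(float)
E
cat > m1.py <<'E'
from fit import *
V={}
for n in('top','side'):
    V[n]=p=env.grab_frame(n)
    p['tr']={}
    for t in('charged_pack','flat_pack'):
        p['tr'][t]=[d for d in env.trace(p,t)]
def pick(p,t,uv):
    for d in p['tr'][t]:
        if d['mask'][uv[1]-3:uv[1]+4,uv[0]-3:uv[0]+4].any(): return d['mask'].astype(float)
    print('no mask',t)
g=[(V['top'],hsv(V['top'],(45,80,30),(75,255,255),(488,172))),(V['side'],hsv(V['side'],(45,80,30),(75,255,255),(283,176)))]
for p,m in g:
    c=cv2.findContours(m.astype(np.uint8),0,1)[0][0][:,0]
    h=cv2.convexHull(c)[:,0]
    q=unproj(p,h,.05)[:,:2]*1000; print('green rect',cv2.minAreaRect(q.astype(np.float32)),int(m.sum()))
x0=(.52,-.355,-10)
mt,ms=pick(V['top'],'charged_pack',(488,172)),pick(V['side'],'charged_pack',(283,183))
vs=[(p,m) for p,m in((V['top'],mt),(V['side'],ms)) if m is not None]
for v in vs: print('pack single',fit([v],PACK,x0,0))
print('pack',fit(vs,PACK,x0,0))
y=[(V['top'],hsv(V['top'],(20,120,80),(35,255,255),(178,185))),(V['side'],hsv(V['side'],(20,120,80),(35,255,255),(228,371)))]
k0=(.55,.21,12)
for v in y: print('keep single',fit([v],KEEP,k0,.045),v[1].sum())
r=fit(y,KEEP,k0,.045);print('keep',r)
big=[]
for n in('top','side'):
    p=V[n]; im=p['image'].copy()
    T=np.array([r[0]/1000,r[1]/1000,.045]); M=Rm([0,0,r[2]])
    def ln(P,c):
        q=proj(p,np.array(P)/1000@M.T+T); cv2.polylines(im,[(q*16).round().astype(np.int32)],True,c,1,cv2.LINE_AA,4)
    ln([(-62,-23,0),(42,-23,0),(42,23,0),(-62,23,0)],(0,0,255))
    ln([(-68,-31,24),(-49,-31,24),(-49,31,24),(-68,31,24)],(255,0,0))
    for yy in(-32,32):
      for xx in((-62,-28),(22,42)): ln([(xx[0],yy,14),(xx[1],yy,14)],(0,255,0))
    c=proj(p,T)[0].astype(int); cr=im[c[1]-50:c[1]+50,c[0]-65:c[0]+65]
    big.append(cv2.resize(cr,None,fx=6,fy=5.0 if 0 else 6,interpolation=2)[:,:780])
cv2.imwrite('pics/bay.png',cv2.resize(np.hstack(big),None,fx=.51,fy=.51))
E
python3 m1.py
```

```text
green rect ((529.918701171875, -357.0358581542969), (37.37348556518555, 77.19132995605469), 73.65763854980469) 998
green rect ((528.7779541015625, -347.43353271484375), (55.54325866699219, 87.83047485351562), 73.16828155517578) 517
pack single [ 5.3079e+02 -3.5655e+02 -1.6540e+01  6.0000e-02]
pack single [ 5.3003e+02 -3.5744e+02 -2.0400e+01  1.0000e-01]
pack [ 5.3009e+02 -3.5624e+02 -1.6750e+01  8.0000e-02]
keep single [550. 210.   6.   1.] 542.0
keep single [550. 210.   6.   1.] 586.0
keep [550. 210.   6.   1.]Traceback (most recent call last):
  File "m1.py", line 38, in <module>
    cv2.imwrite('pics/bay.png',cv2.resize(np.hstack(big),None,fx=.51,fy=.51))
                                          ~~~~~~~~~^^^^^
    return _nx.concatenate(arrs, 1, dtype=dtype, casting=casting)
           ~~~~~~~~~~~~~~~^^^^^^^^^^^^^^^^^^^^^^^^^^^^^^^^^^^^^^^
ValueError: all the input array dimensions except for the concatenation axis must match exactly, but along dimension 0, the array at index 0 has size 600 and the array at index 1 has size 558
```

```bash
python3 - <<'E'
s=open('m1.py').read()
s=s.replace("k0=(.55,.21,12)","""K=unproj(V['top'],(178,185),.069)[0]; K2=unproj(V['side'],(228,371),.069)[0]; print(K,K2)
k0=(K[0]+.058*np.cos(.24),K[1]+.058*np.sin(.24),14)""")
s=s.replace("cr=im[c[1]-50:c[1]+50,c[0]-65:c[0]+65]","cr=cv2.getRectSubPix(im,(130,100),(float(c[0]),float(c[1])))")
open('m1.py','w').write(s)
E
python3 m1.py
```

```text
green rect ((529.927490234375, -357.0204772949219), (37.31123733520508, 77.2286376953125), 73.57696533203125) 997
green rect ((529.0458374023438, -347.2467956542969), (55.07377243041992, 88.13739013671875), 72.17963409423828) 515
pack single [ 5.3037e+02 -3.5649e+02 -1.7870e+01  8.0000e-02]
pack single [ 5.3069e+02 -3.5620e+02 -1.8920e+01  1.0000e-01]
pack [ 5.3067e+02 -3.5674e+02 -1.7940e+01  9.0000e-02]
[0.51604614 0.11948173 0.069     ] [0.51429208 0.1267308  0.069     ]
keep single [5.7316e+02 1.3771e+02 1.6340e+01 1.3000e-01] 542.0
keep single [5.7330e+02 1.3923e+02 1.8170e+01 1.8000e-01] 587.0
keep [5.7338e+02 1.3804e+02 1.7040e+01 1.6000e-01]
```

View pics/bay.png

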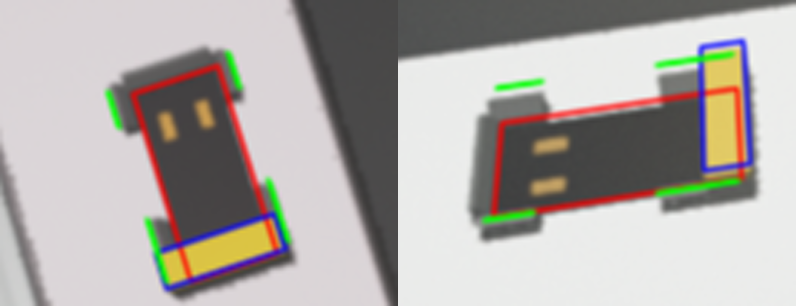

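```bash
cat > m2.py <<'E'
from fit import *
from scipy.optimize import least_squares
V={n:env.grab_frame(n) for n in('top','side')}
def soft(p,c):
    im=p['image'].astype(float); s=im[:,:,2]-im[:,:,0]; c=np.array(c)
    m=np.zeros((480,640)); m[c[1]-28:c[1]+28,c[0]-28:c[0]+28]=1
    s=s*m; s-=np.median(s[m>0]); return np.clip(s/np.percentile(s[m>0],88 if 0 else 92),0,1),m>0
D={'top':soft(V['top'],(178,186)),'side':soft(V['side'],(228,371))}
def run(ns,z=.045,L=31):
    def f(v):
        b=[box(-68,-49,-L,L,18,24)]; o=[]
        for n in ns:
            s=cv2.GaussianBlur(sil(V[n],b,np.array([v[0]/1e3,v[1]/1e3,z,v[2]])),(0,0),.5)
            o.append((s-D[n][0])[D[n][1]])
        return np.concatenate(o)
    r=min((minimize(lambda v:(f(v)**2).sum(),a,method='Nelder-Mead',options=dict(initial_simplex=np.array([a,a+[4,0,0],a+[0,4,0],a+[0,0,4]]))) for a in(np.array([573,138,15.]),np.array([573,138,18.]))),key=lambda r:r.fun)
    return r.x.round(2),round(r.fun,2)
for L in(31,29): print(L,run(['top'],L=L),run(['side'],L=L),run(['top','side'],L=L))
# deck yaw: white edges in top
im=V['top']['image']; 
m=cv2.inRange(im,(150,150,150),(255,255,255)); m[:, 260:]=0
m=cv2.morphologyEx(m,cv2.MORPH_CLOSE,np.ones((25,25)))
n,l,s,_=cv2.connectedComponentsWithStats(m);k=1+s[1:,4].argmax()
c=cv2.findContours((l==k).astype(np.uint8),0,1)[0][0][:,0]
c=c[(c[:,0]>2)]
q=unproj(V['top'],c,.045)[:,:2]*1000; print('deck',cv2.minAreaRect(q.astype(np.float32)))
cs=[]
for n,c,w,h in(('top',(172,160),50,50),('side',(195,380),70,50)):
    a=V[n]['image'][c[1]-40:c[1]+40,c[0]-50:c[0]+50]; cs.append(cv2.resize(a,(400,320),interpolation=cv2.INTER_CUBIC))
cv2.imwrite('pics/bay2.png',np.hstack(cs))
E
python3 m2.py
```

```text
31 (array([573.17, 138.26,  16.1 ]), np.float64(35.46)) (array([572.81, 140.4 ,  17.44]), np.float64(38.4)) (array([572.93, 139.62,  17.04]), np.float64(75.29))
29 (array([572.88, 139.37,  17.41]), np.float64(26.62)) (array([572.86, 140.02,  17.06]), np.float64(17.93)) (array([572.99, 139.57,  17.13]), np.float64(45.37))
deck ((570.1690673828125, 201.31649780273438), (406.1750183105469, 510.65069580078125), 89.2289810180664)
```

View pics/bay2.png

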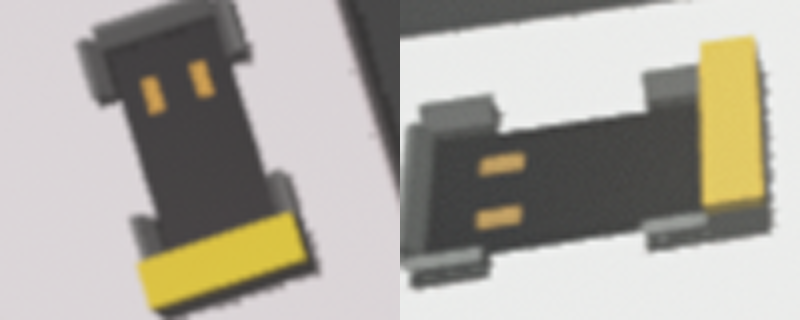

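Both views agree. The bay seat is at about (573.0, 139.6, 45) mm with yaw 17.1°, and the green pack at (530.4, -356.8) mm with yaw about -17°. Next is the grasp.

```bash
cat >> h.py <<'E'
XG,ZG=-.003,.013
BAY=np.array([.5730,.1396,.045]); BYAW=17.1
def tool(org,yaw,tilt=0,xg=XG,zg=ZG):   # pack origin pose -> tool pose; tilt>0: tongue low
    return np.array(org)+Rm([0,-tilt,yaw])@[xg,0,zg], [-90,-tilt,yaw]
def bay(tipx,tipz,tilt,d=(0,0,0)):      # tip-bottom position in bay frame (mm), pack tilted
    o=np.array([tipx,0,tipz])/1e3+Rm([0,-tilt,0])@[.06,0,0]
    return tool(BAY+Rm([0,0,BYAW])@(o+np.array(d)/1e3),BYAW,tilt)
E
python3 - <<'E'
from h import *
P=[.5304,-.3568,0]
for t in(tool([*P[:2],.15],-17),tool(P,-17),bay(-38,90,20),bay(-38,2,20),bay(-56,1,20),bay(-60,0,0),bay(-60,100,0)):
    j=env.inverse_kinematics(*t); print(np.round(t[0],3),t[1],None if j is None else np.round(j,1))
env.gripper_to(1.0,35)
p,o=tool([*P[:2],.10],-17)
env.goto(p,o); print(env.read_state()['clock'],env.read_state()['position']-p)
p,o=tool([*P[:2],0],-17)
print(env.move_straight(p,o,rate=.12,force_limit=8)); s=env.read_state(); print(s['clock'],s['position']-p,s['force'])
env.gripper_to(0,35); s=env.read_state(); print(s['clock'],s['opening']*87,s['force'],s['position']-p)
E
```

```text
[ 0.528 -0.356  0.163] [-90, 0, -17] [-19.5  25.7  -2.7  -0.  -61.7 -87.5]
[ 0.528 -0.356  0.013] [-90, 0, -17] [-19.5  35.  -11.2  -0.  -43.9 -87.5]
[0.584 0.143 0.167] [-90, -20, 17.1] [  31.6   13.7  -27.1    9.8  -30.2 -112.1]
[0.584 0.143 0.079] [-90, -20, 17.1] [  30.8   20.4  -36.    18.5  -14.9 -120.8]
[0.566 0.138 0.078] [-90, -20, 17.1] [  31.    19.   -39.5   21.6  -12.9 -124.2]
[0.57  0.139 0.058] [-90, 0, 17.1] [  29.5   27.8  -16.7   -0.   -45.5 -102.4]
[0.57  0.139 0.158] [-90, 0, 17.1] [  29.5   21.4  -10.4   -0.   -58.2 -102.4]
3.0167 [-0.00028023 -0.00067711  0.00031233]
False
4.0 [ 0.00064933 -0.00041066  0.00084821] [ 0.20400027 -0.54957728 -0.82211718]
4.8417 39.91107012979798 [-0.41316871  1.11521491  0.25616633] [ 2.43089141e-05  6.49729324e-05 -2.63823587e-05]
```

```bash
cat > m3.py <<'E'
from fit import *
TX,TZ,TI=-38,60,17
env.move_straight(*tool([.5304,-.3568,.13],-17),rate=.2)
t=bay(TX,TZ,TI); env.goto(*t); env.dwell(.2)
s=env.read_state(); print(s['clock'],(s['position']-t[0])*1e3,s['tool_rot'],s['opening']*87,s['force'])
# predicted pack from state vs picture
Rt=Rm(s['tool_rot'])@Rm([-90,0,0]).T
o=s['position']-Rt@[XG,0,ZG]
cs=[]
for n in('top','side'):
    p=env.grab_frame(n); im=p['image'].copy()
    for b in PACK:
        q=proj(p,b@Rt.T+o)
        for i in range(8):
            for j in(1,2,4):
                if not i&j: cv2.line(im,*[tuple(int(v) for v in (q[k]*16).round()) for k in(i,i|j)],(0,0,255),1,cv2.LINE_AA,4)
    c=proj(p,o)[0]; a=cv2.getRectSubPix(im,(130,120),(float(c[0]),float(c[1])))
    cs.append(cv2.resize(a,None,fx=3.05,fy=3.05,interpolation=cv2.INTER_CUBIC))
cv2.imwrite('pics/hand.png',np.hstack(cs))
E
python3 m3.py
```

```text
7.6583 [ 0.25654478 -0.75466021 -0.04440359] [-90.00184259 -16.99334568  17.02202849] 39.725753726793656 [ 1.04047533 -0.73578738 -2.97913271]
```

View pics/hand.png

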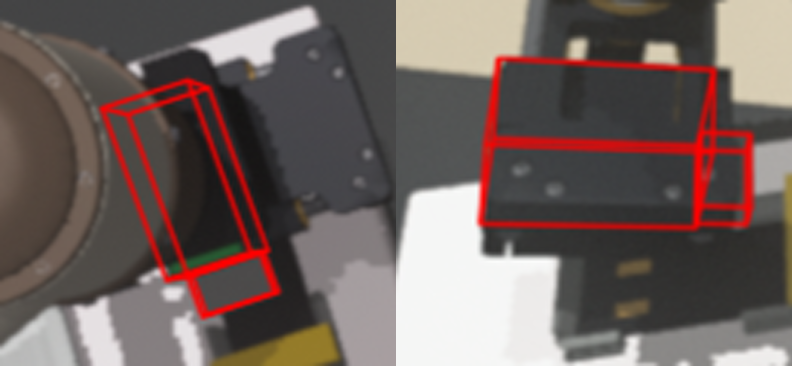

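The overlay matches the pack in hand: the tongue fills the predicted outline in the top view at (235,285). So I'll descend, touch the floor and slide under the keeper.

```bash
cat > m4.py <<'E'
from h import *
def where(m):
    s=env.read_state(); Rt=Rm(s['tool_rot'])@Rm([-90,0,0]).T
    tip=s['position']-Rt@[XG,0,ZG]+Rt@[-.06,0,0]
    print(m,round(s['clock'],2),'tip bay mm',(Rm([0,0,BYAW]).T@(tip-BAY)*1e3).round(2),'rpy',s['tool_rot'].round(2),'F',(Rm([0,0,BYAW]).T@s['force']).round(1),'op',round(s['opening']*87,1))
    return Rm([0,0,BYAW]).T@(tip-BAY)*1e3
E
python3 - <<'E'
from m4 import *
print(env.move_straight(*bay(-38,4,17),rate=.08,force_limit=6)); where('down')
print(env.move_straight(*bay(-38,-3,17),rate=.02,force_limit=4)); t=where('floor')
env.move_straight(*bay(-38,t[2]+1.2,17),rate=.03); where('up')
print(env.move_straight(*bay(-56,t[2]+1.2,17),rate=.04,force_limit=8)); where('slid')
E
```

```text
False
down 8.61 tip bay mm [-37.41   0.11   4.45] rpy [-89.99 -17.07  17.11] F [ 0.1  0.1 -3.1] op 39.6
True
floor 8.94 tip bay mm [-36.55   0.18  -0.65] rpy [-89.99 -17.19  17.15] F [1.8 0.1 3.5] op 40.0
up 9.19 tip bay mm [-3.899e+01 -1.400e-01 -1.000e-02] rpy [-90.01 -16.89  17.06] F [-0.3 -1.1 -2.9] op 39.7
False
slid 9.79 tip bay mm [-55.94   0.06   0.74] rpy [-90.   -17.02  17.11] F [ 0.7 -0.3 -3.2] op 40.0
```

Run:
```python
from m4 import *
print(env.move_straight(*bay(-62,0.7,17),rate=.02,force_limit=5)); t=where('wall')
```

```text
True
wall 10.07 tip bay mm [-57.93   0.62   1.1 ] rpy [-89.92 -17.28  17.15] F [ 3.2 -0.4 -0.9] op 39.8
```

Wall contact came at -57.9 mm against -58.5 expected, so the calibration is good. Now I'll rock it down.

Run:
```python
from m4 import *
for a in(17,13,9,6,3,1):
    r=env.move_straight(*bay(-59.8+10*np.sin(np.radians(a)),.3,a),rate=.03,force_limit=20)
    where((a,r))
    if r: break
```

```text
(17, False) 10.32 tip bay mm [-57.51  -0.19  -0.27] rpy [-90.02 -16.89  17.08] F [ 0.1  0.3 -1.6] op 39.9
(13, False) 10.6 tip bay mm [-57.31   0.08  -0.16] rpy [-90.   -12.98  17.04] F [-0.6  0.3 -2.7] op 39.7
(9, False) 10.88 tip bay mm [-59.14  -0.3   -0.45] rpy [-90.03  -8.93  17.05] F [ 0.4  0.5 -1.5] op 39.9
(6, False) 11.12 tip bay mm [-59.97  -0.32  -0.35] rpy [-90.03  -5.93  17.05] F [-0.3  0.2 -1.5] op 40.0
(3, False) 11.38 tip bay mm [-60.16  -0.18  -0.17] rpy [-90.02  -2.97  17.06] F [ 1.   0.  -1.8] op 39.6
(1, False) 11.62 tip bay mm [-60.79  -0.16  -0.16] rpy [-90.01  -0.95  17.07] F [-0.2  0.4 -1.5] op 39.7
```

Run:
```python
from m4 import *
env.move_straight(*bay(-60,.2,0),rate=.03,force_limit=20); where('flat')
r=env.move_straight(*bay(-60,-3,0),rate=.02,force_limit=12); where(r)
env.gripper_to(.62,10); where('open')
p,o=bay(-60,0,0); env.move_straight(p+[0,0,.12],o,rate=.15); where('up')
env.set_joints([-58.2,22,.4,0,-68.4,-14.8])
print(env.read_state()['clock'])
from fit import PACK
cs=[]
for n in('top','side'):
    p=shot(n,n+'1.png'); im=p['image'].copy()
    for b in PACK:
        q=proj(p,b@Rm([0,0,BYAW]).T+BAY)
        for i in range(8):
            for j in(1,2,4):
                if not i&j: cv2.line(im,*[tuple(int(v) for v in (q[k]*16).round()) for k in(i,i|j)],(0,0,255),1,cv2.LINE_AA,4)
    c=proj(p,BAY)[0]
    for k in(p['image'],im): cs.append(cv2.resize(cv2.getRectSubPix(k,(130,96),(float(c[0]),float(c[1]))),(396,294),interpolation=2))
cv2.imwrite('pics/end.png',np.vstack([np.hstack(cs[:2]),np.hstack(cs[2:])]))
```

```text
flat 11.88 tip bay mm [-6.059e+01 -7.000e-02  6.000e-02] rpy [-9.000e+01  1.000e-02  1.708e+01] F [-0.4 -0.2 -2.4] op 39.4
True 12.08 tip bay mm [-60.55  -0.15   0.  ] rpy [-9.005e+01  4.000e-02  1.714e+01] F [-0.9 -0.1  2.9] op 39.9
open 12.68 tip bay mm [-61.59  -0.21  -1.44] rpy [-90.06   0.24  17.11] F [-0.5 -0.3 -0. ] op 54.0
up 13.63 tip bay mm [-6.0800e+01  1.0000e-02  1.1904e+02] rpy [-90.     0.12  17.08] F [-0.  -0.6 -0.7] op 54.0
16.5583
```

View pics/end.png

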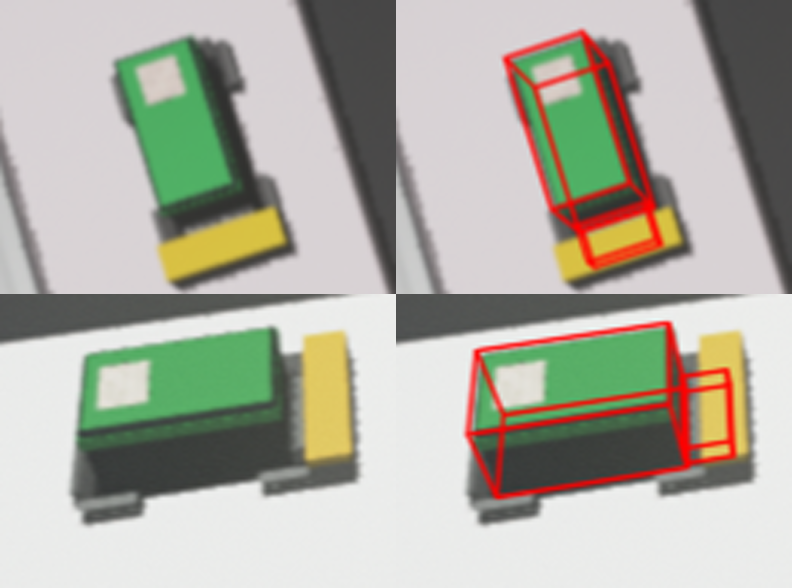

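View pics/top1.png

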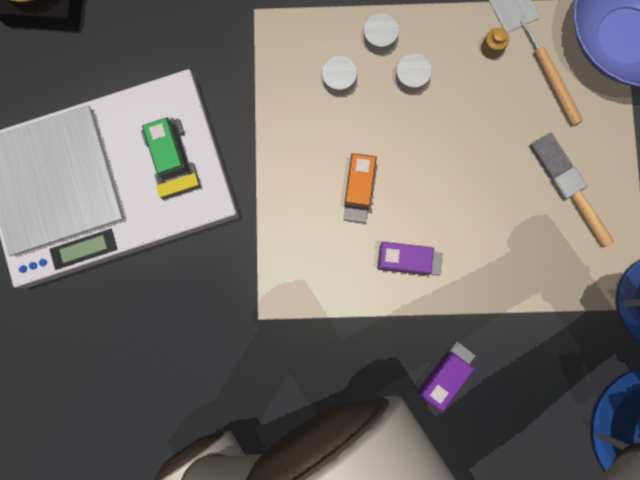

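The green pack at top-image (163,147) lies flat in the bay with its tongue under the keeper. The side-view offset is equal at both ends, so it isn't tilted. The orange and purple packs haven't moved, and the arm is clear.

```bash
python3 -c "
from h import *
print(env.close_job(), env.read_state()['clock'])"
```

```text
the job is handed in; nothing more can be done
the job is handed in; nothing more can be done
```

The charged (green) pack is seated flat in the balance's battery bay with its tongue under the yellow keeper, and I have handed the job in. I entered tilted at 17°, touched the floor, slid under the keeper to wall contact and rocked it flat. I then pressed lightly, let go and backed the arm away to its start pose.

- **Seating:** Before release the pack read 0° pitch, with the tongue tip at about x = -60.6 mm, y = -0.1 mm, z = 0 mm in the bay frame (nominal -60, 0, 0).
- **Final pictures:** Both views show the pack flat in the bay. It sits about 1–2 mm off my drawn outline, equally at both ends, which is within the camera calibration error.
- **Other packs:** The flat (orange) pack and the purple look-alikes are where they were.
- **Limits:** The clock read about 16.6 s when the arm was clear, before the last two camera shots. The tool forces I printed were all under 5 N.

No check failed or disagreed. The hand-in itself reports no verdict.

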